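# Select the ring slot on the gated load selector

## Robot

A 6-joint arm with a two-finger parallel gripper is mounted at the origin on a cart in front of the work surface, level with it; the furniture and walls round the work are solid. World frame = base frame: x ahead of the robot, y to its left, z up, the work surface at z = 0. Lengths are in m, angles in degrees, forces in N, time in s.
With the tool pointing down it reaches from about 0.25 to 0.725 m from the base axis. Payload 9.7 kg.
Tool frame: the origin (TCP) lies on the centre line of the jaws, within the pads' length; the fingertips stand 17 mm ahead of it and the grasp point (between the pads) lies 2 mm behind it (bot.tip_extent is the distance from the TCP to the fingertips, in m); z points along the fingers, y is the line along which they close (so a half turn about z gives the same grasp; the last joint's range is limited). The gripper opens to 85 mm and grips with 20 to 120 N. Pads are 22 mm wide; open, the fingers measure 114 mm over their backs; the gripper's body (76 mm by 85 mm) begins 54 mm behind the grasp point. The pads swing forward as they close: fully open they stand 13 mm farther back than shut.
Start: joints at [-74.714, 4.979, 10.078, 95.1, 0, 90], TCP at [0.145, -0.531, 0.248] pointing down, gripper open.
Joint ranges: [-179.16, 179.16], [-48.56, 103.87], [-65.8, 70.77], [-126.05, 130.52], [-82.76, 87.17], [-180, 180]. Speed limits (degrees/s): [127.2, 127.2, 147.25, 180, 180, 180].

## Interface

Orientations are given as [roll, pitch, yaw] about the fixed x, y, z axes, in that order (R = Rz(yaw) Ry(pitch) Rx(roll)).
In Python, from workcell import bot gives the robot as it stands.
- The arm moves only by the tool carry_out, never from a script. Its argument "moves" is text: rows parted by semicolons, each of 7 numbers parted by spaces: the shift along the tool's x, y, z in mm, then the turn, a rotation vector about the tool's x, y, z in degrees, then the finger opening in mm, from 0 to 85.4. A call has 1 to 20 rows; each row is the pose to reach, as a shift and turn from the pose commanded when the call began, along the tool's axes at that moment; what a row does not reach only later rows make up. A row lasts 1/10 s, in which the tool goes at most 50 mm and 8.59 degrees, less where a joint would pass 70% of its speed; a pose out of reach is approached as far as the arm can. A call with a gripper value outside its range is refused whole. The fingers move at their own pace and stop on an object; "force" is the grip in N (left out, the last holds). Time passes only in rows, so rows that repeat a pose let the fingers close. It gives the time, the measured TCP pose, the force, the opening and the grip force at its end, in the units of the state.
- bot.get_obs(): the state, without advancing time (a new reading comes with each control period).
- bot.camera(name): name is "scene" or "top"; returns a dict with "img" (400x640x3 uint8, red, green, blue), "mtx" (3x3 intrinsics, pixels), "k1" (the pictures are not rectified: a ray, as slopes to the right and down, at radius r is drawn at 1 + k1 r^2 times it, then the intrinsics apply), "position" and "orientation" of the camera in the world. Camera axes: x right, y up, looking along -z (the intrinsics and any distortion apply to the point x, -y, -z); pixel columns grow to the right and rows downward; lengths in m; the calibration is good to about 2 mm. A picture is of the moment at which its call begins. There is no depth.
- bot.job_done(): hands the job in; it is judged then, once.
The state is a dict: "time": time; "q": joint angles; "qd": joint speeds; "joint_efforts": joint torques, N m; "ee_pos": TCP position; "tcp_rot": TCP orientation; "wrist_force": force on the tool from outside, world axes, zero at the start; "torque": the same for the moment, N m; "opening": finger opening in m; "grasp_force": force on a finger pad.
Only numpy, scipy, OpenCV 4.12 (cv2) and the standard library are available. Lean on these libraries where they do the work, as an engineer would, in place of code of your own. Each camera call takes 0.05 s, during which the arm holds its last target. There are 200 camera calls.

## Task

The lever of the load selector box on the bench is parked in the middle slot of its gate. With closed fingertips or the outside of a finger, push the lever gently through the gate, out of the park slot, along the cross passage and fully home to the end of the slot marked with the ring plate. Do not grip or squeeze the lever, do not push it into any of the other marked slots, leave everything else on the bench lying where it is, and finish clear of the lever.

Things in the scene. Friction and masses are not known exactly. Their poses are not given: they have to be found in the camera images.
- gate: Grey box with aluminium top, fixed, 192 (x) by 154 (y) by 50 mm high. Origin: centre of its underside, below the middle of the cross passage. x points away from the robot (turned up to 0.3 rad), y left, z up. Gate: passage along y at x = 0; slots off both its ends, to +x and to -x; park slot off its middle to -x only (far wall unbroken there). All but the lever is below 60 mm.
- lever_grip (a point): On the lever's axis at mid-height of its grip, 110 mm above the bench. The lever stays upright: it slides, never tilts. Black round grip, diameter 32 mm, from 80 to 140 mm above the bench; below it a 16 mm steel pin runs in the gate, whose slots and passage are 20 mm wide (2 mm play each side). Friction about 2.5 N plus 15 N per m/s; no spring, it stays where left.
- lever_along (a joint): Lever position along the box's x axis in m: 0 = centre line of the cross passage; hard stops at +0.040 (end of the slots away from the robot) and -0.040 (end of the slots towards the robot and of the park slot). Starts in the park slot at -0.040 to -0.025.
- lever_across (a joint): Lever position along the box's y axis in m: 0 = in line with the park slot, +0.038 = in line with the left pair of slots, -0.038 = right pair; the ends of the passage stop it at +0.040 and -0.040.
- plate_ring: White marker plate, 38 x 38 mm, 3 mm thick, with a raised black ring (31 mm outside diameter, open in the middle). This marks the wanted slot. Fixed on the box beyond the closed end of one of the four outer slots (which one varies). Origin: centre of its underside, 50 mm above the bench, on the slot's centre line, 32 mm beyond the lever's axis when the lever is home at that end.
- plate_bar: The same white plate with one raised black straight bar (32 x 7 mm). A wrong slot. Fixed on the box beyond the closed end of one of the four outer slots (which one varies). Origin: centre of its underside, 50 mm above the bench, on the slot's centre line, 32 mm beyond the lever's axis when the lever is home at that end.
- plate_cross: The same white plate with a raised black plus-shaped cross (32 mm). A wrong slot. Fixed on the box beyond the closed end of one of the four outer slots (which one varies). Origin: centre of its underside, 50 mm above the bench, on the slot's centre line, 32 mm beyond the lever's axis when the lever is home at that end.
- plate_square: The same white plate with a raised solid black square (26 mm). A wrong slot. Fixed on the box beyond the closed end of one of the four outer slots (which one varies). Origin: centre of its underside, 50 mm above the bench, on the slot's centre line, 32 mm beyond the lever's axis when the lever is home at that end.
- usb_stick: Loose black memory stick, 18 x 51 x 8 mm, lying on the box's top plate on the side away from the robot, midway between the two slots there. To be left alone. Origin: centre of its underside.
- side_cutter: Loose small side cutters, 46 x 121 x 10 mm, lying on the bench left of the box. To be left alone. Origin: centre of its underside.
- tape_roll: Loose amber tape roll, 75 mm across, 19 mm high, lying flat on the bench to the left. To be left alone. Origin: centre of its underside.
- heat_sink: Loose finned heat sink, 36 x 44 x 20 mm, standing on the bench to the left. To be left alone. Origin: centre of its underside.
- solder_spool: Loose solder spool, 60 mm across, 40 mm high, standing on the bench near its front right. To be left alone. Origin: centre of its underside.
- terminal_strip: Loose white terminal strip, 19 x 62 x 17 mm, on the bench near its front right corner. To be left alone. Origin: centre of its underside.

How it is judged (in metres and radians):
On the way:
1. the lever is out of the park slot, in the cross passage (value of joint lever_along between -0.006 and 0.006 m), for 0.1 s.
At the end, for the whole second after the job is handed in: The lever rests in the slot marked by the ring plate, within 4 mm of that slot's end, at rest; nothing touches it (horizontal distance between lever_grip and plate_ring below 0.036 m and velocity of joint lever_along between -0.01 and 0.01 m/s).
It fails at once if the lever is gripped or pushed roughly (more than 34 N between fingers and lever) (contact force between the fingers and gate above 34 N).
It fails at once if the lever is pushed most of the way (about 28 of 40 mm) into a wrong slot (horizontal distance between lever_grip and plate_bar below 0.044 m or horizontal distance between lever_grip and plate_cross below 0.044 m or horizontal distance between lever_grip and plate_square below 0.044 m).
It fails at once if a thing that should be left alone is moved more than 15 mm or lifted (distance of any of usb_stick, side_cutter, tape_roll, heat_sink, solder_spool, terminal_strip from where it was at the start of the episode above 0.015 m).
It also fails if it takes over 45 s, if anything falls off the work surface, if the arm or the gripper's body presses on something with over 40 N, if the wrist force passes 120 N, or if a joint passes its speed limit or range.

## Working session

There is one attempt and no reset: what is moved stays moved. The work goes in short steps, Python scripts to look and compute and a tool call to move; the robot and the scene stay as the last step left them, time stands still between calls to the robot, and variables do not carry over. Pictures are saved under pics/ and viewed, at most 10 in all, crops included, and the job is handed in when it is done.

Besides the shell and the picture viewer there is one more tool, called after ">>>" by a JSON object that holds its "fn" and its "kwargs". carry_out: Moves the arm, as the interface text tells. Its arguments: {"type":"object","properties":{"moves":{"type":"string"},"force":{"type":"number"}},"required":["moves"]}

```bash
mkdir -p pics; cat > h.py <<'E'
import numpy as np, cv2
from workcell import bot
def snap(name,fn):
    c=bot.camera(name); cv2.imwrite('pics/'+fn,c['img'][:,:,::-1]); np.savez('pics/'+fn+'.npz',**{k:np.array(v) for k,v in c.items()}); return c
E
python3 - <<'E'
from h import *
o=bot.get_obs();print(o['ee_pos'],o['tcp_rot'],o['opening'],o['time'],bot.tip_extent)
for n in('scene','top'):
    c=snap(n,n+'1.png');print(n,c['mtx'],c['k1'],c['position'],c['orientation'])
E
```

```text
[ 0.14496861 -0.53032524  0.24759837] [-1.79924217e+02  6.65306863e-04  1.52893932e+01] 0.08529055452397322 0.0 0.017
scene [[472.52132115   0.         317.29045834]
 [  0.         472.52132115 195.68533353]
 [  0.           0.           1.        ]] -0.10154861555095615 [0.00091167 0.47129763 0.89276985] [  42.65901744   -0.54971675 -133.04331573]
top [[432.23744044   0.         322.97103915]
 [  0.         432.23744044 195.66230944]
 [  0.           0.           1.        ]] -0.02176643421567653 [ 0.34023414 -0.01257307  1.12967962] [  8.71733976  -1.34923113 -91.62885311]
```

View pics/top1.png

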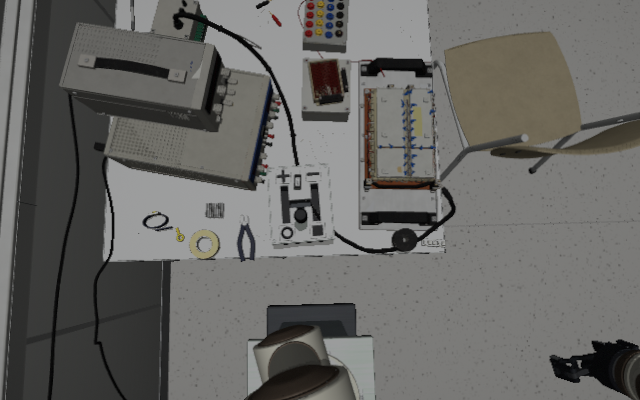

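View pics/scene1.png

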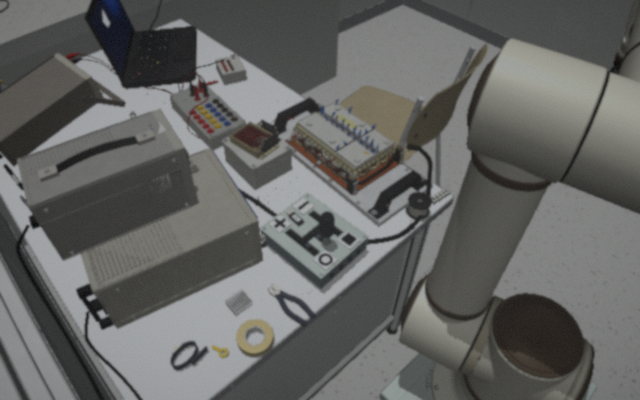

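The top view shows the box with its near edge towards the robot. The ring plate is near-left at about (287,233), the cross far-left (283,176), the bar far-right (313,174) and the square near-right (318,230). The grip is near (300,215). I'll enlarge this area to get accurate pixel positions.

```bash
python3 - <<'E'
import cv2
i=cv2.imread('pics/top1.png')[155:255,255:345]
cv2.imwrite('pics/c1.png',cv2.resize(i,None,fx=6,fy=6,interpolation=cv2.INTER_CUBIC))
i=cv2.imread('pics/scene1.png')[185:295,250:380]
cv2.imwrite('pics/c2.png',cv2.resize(i,None,fx=5,fy=5,interpolation=cv2.INTER_CUBIC))
E
```

```text
(no output)
```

View pics/c1.png

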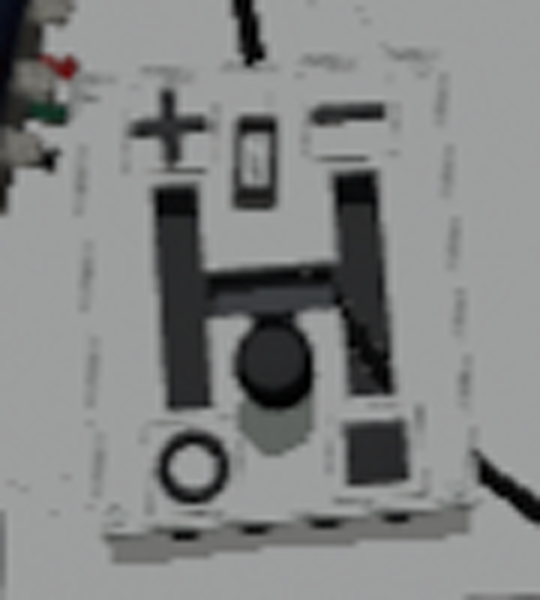

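View pics/c2.png

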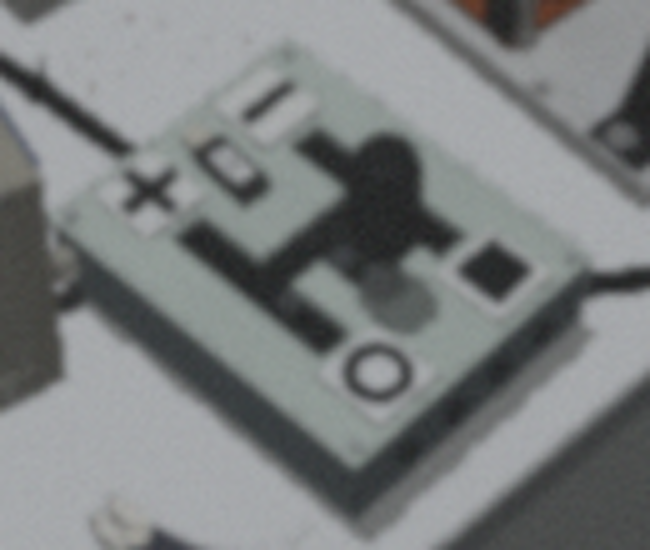

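```bash
cat >> h.py <<'E'
from scipy.spatial.transform import Rotation as R
def ray(fn,uv,z):
    c=np.load('pics/'+fn+'.npz'); d=np.array([[c['k1'],0,0,0,0]],float).ravel()
    p=cv2.undistortPoints(np.array(uv,float).reshape(-1,1,2),c['mtx'],d).reshape(-1,2)
    v=R.from_euler('xyz',c['orientation'],degrees=True).apply(np.c_[p[:,0],-p[:,1],-np.ones(len(p))])
    o=c['position']; return o+v*((z-o[2])/v[:,2])[:,None]
def fit(P,L):
    P=P[:,:2];a=P-P.mean(0);b=L-L.mean(0)
    y=np.arctan2((b[:,0]*a[:,1]-b[:,1]*a[:,0]).sum(),(a*b).sum())
    M=np.array([[np.cos(y),-np.sin(y)],[np.sin(y),np.cos(y)]]); t=P.mean(0)-M@L.mean(0)
    return y,M,t,P-(L@M.T+t)
L=np.array([[.072,.038],[.072,-.038],[-.072,.038],[-.072,-.038]])
E
python3 - <<'E'
from h import *
A=(np.array([[168,128],[348,114],[193,466],[376,453.]])+.5)/6-.5+[255,155]
B=(np.array([[152,190],[268,100],[378,372],[494,270.]])+.5)/5-.5+[250,185]
for fn,uv in(('top1.png',A),('scene1.png',B)):
    y,M,t,r=fit(ray(fn,uv,.054),L);print(fn,np.degrees(y),t,(r*1e3).round(1).tolist())
    g=(np.array([[275,362]])+.5)/6-.5+[255,155] if 'top' in fn else (np.array([[386,178]])+.5)/5-.5+[250,185]
    for z in(.11,.125,.14):
        print(z,((ray(fn,g,z)[0,:2]-t)@M).round(4))
E
```

```text
top1.png 3.175756267210783 [0.48806282 0.01609523] [[-0.3, 0.2], [-0.3, 0.0], [0.8, -0.1], [-0.1, -0.1]]
0.11 [-0.037  -0.0003]
0.125 [-0.0387 -0.0006]
0.14 [-0.0403 -0.0009]
scene1.png 2.823331740825001 [0.48754164 0.01692066] [[-0.8, -0.3], [0.6, -0.4], [-0.4, 0.5], [0.7, 0.2]]
0.11 [-0.0313 -0.008 ]
0.125 [-0.0395  0.0013]
0.14 [-0.0478  0.0106]
```

The gate fits at (0.488, 0.0165) with yaw about 3°, residuals are under 1 mm, and the two cameras agree. The lever is at about -0.038. The path is forward to x=0, left, then back towards the robot. First I move with closed fingers to a point above and in front of the box.

>>> {"fn": "carry_out", "kwargs": {"moves": "8 -9 0 0 0 1 0; 24 -28 0 0 0 2 0; 50 -58 0 0 0 3 0; 80 -93 0 0 0 4 0; 110 -128 0 0 0 5 0; 140 -162 0 0 0 6 0; 170 -197 0 0 0 7 0; 200 -232 0 0 0 8 0; 230 -267 0 0 0 9 0; 260 -302 0 0 0 10 0; 290 -336 0 0 0 11 0; 320 -371 0 0 0 12 0; 345 -400 0 0 0 12.2 0; 365 -423 0 0 0 12.2 0; 380 -441 0 0 0 12.2 0; 388 -450 0 0 0 12.2 0; 392 -455 0 0 0 12.2 0; 392 -455 0 0 0 12.2 0", "force": 20}}

```text
time: 1.9
ee_pos: [0.4031, 0.0117, 0.2481]
tcp_rot: [180.0, 0.0, 3.1]
wrist_force: [0.3, 0.1, 0.2]
opening: -0.0003
grasp_force: 0.0
```

>>> {"fn": "carry_out", "kwargs": {"moves": "0 0 10 0 0 0 0; 0 0 35 0 0 0 0; 0 0 70 0 0 0 0; 0 0 105 0 0 0 0; 0 0 128 0 0 0 0; 0 0 138 0 0 0 0; 4 0 138 0 0 0 0; 8 0 138 0 0 0 0; 12 0 138 0 0 0 0; 16 0 138 0 0 0 0; 20 0 138 0 0 0 0; 24 0 138 0 0 0 0; 28 0 138 0 0 0 0; 32 0 138 0 0 0 0; 36 0 138 0 0 0 0; 40 0 138 0 0 0 0; 44 0 138 0 0 0 0; 48 0 138 0 0 0 0; 50 0 138 0 0 0 0; 50 0 138 0 0 0 0"}}

```text
time: 3.9
ee_pos: [0.4534, 0.0144, 0.1102]
tcp_rot: [-180.0, -0.0, 3.1]
wrist_force: [-2.1, 0.6, -0.1]
opening: -0.0004
grasp_force: 0.0
```

```bash
python3 - <<'E'
from h import *
a=snap('top','top2.png')['img'];b=snap('scene','scene2.png')['img']
f=lambda i,k:cv2.resize(i[:,:,::-1],None,fx=k,fy=k,interpolation=cv2.INTER_CUBIC)
A=f(a[155:255,255:345],4);B=f(b[185:285,250:350],4)
cv2.imwrite('pics/d.png',np.hstack([A,B]))
E
```

```text
(no output)
```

View pics/d.png

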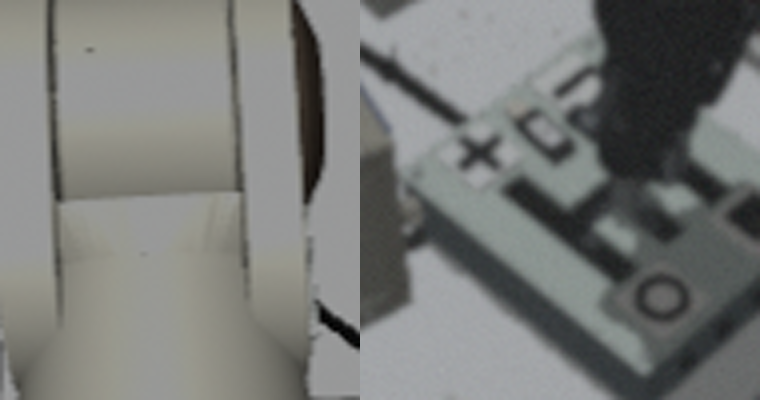

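The top view is blocked by the arm. The scene view shows the closed fingers behind the grip, and the wrist force is about 2 N, so the lever is being pushed. I'll continue gently until it reaches the far wall of the passage.

>>> {"fn": "carry_out", "kwargs": {"moves": "2 0 0 0 0 0 0; 4 0 0 0 0 0 0; 6 0 0 0 0 0 0; 7 0 0 0 0 0 0; 8 0 0 0 0 0 0; 8 0 0 0 0 0 0"}}

```text
time: 4.6
ee_pos: [0.4612, 0.0148, 0.1103]
tcp_rot: [180.0, -0.0, 3.1]
wrist_force: [-2.1, 0.3, -0.9]
opening: -0.0001
grasp_force: 0.0
```

>>> {"fn": "carry_out", "kwargs": {"moves": "0.5 0 0 0 0 0 0; 1 0 0 0 0 0 0; 1 0 0 0 0 0 0"}}

```text
time: 4.9
ee_pos: [0.4621, 0.0149, 0.1103]
tcp_rot: [-180.0, 0.0, 3.1]
wrist_force: [-2.5, -0.2, 0.2]
opening: 0.0006
grasp_force: 0.0
```

>>> {"fn": "carry_out", "kwargs": {"moves": "0.5 0 0 0 0 0 0; 1 0 0 0 0 0 0; 1 0 0 0 0 0 0"}}

```text
time: 5.2
ee_pos: [0.4629, 0.0149, 0.1103]
tcp_rot: [180.0, 0.0, 3.1]
wrist_force: [-4.3, -0.4, -0.2]
opening: -0.0003
grasp_force: 0.0
```

>>> {"fn": "carry_out", "kwargs": {"moves": "0.5 0 0 0 0 0 0; 0.5 0 0 0 0 0 0"}}

```text
time: 5.4
ee_pos: [0.4632, 0.0149, 0.1102]
tcp_rot: [-180.0, 0.0, 3.1]
wrist_force: [-5.4, 0.2, 1.9]
opening: 0.0001
grasp_force: 0.0
```

The force rises against the far wall at TCP local x=-0.025, so the lever is at about +2 mm. That agrees with the estimated pose and the 11 mm half-pad. Next I back off, lift, and come down on the right side of the lever.

>>> {"fn": "carry_out", "kwargs": {"moves": "-5 0 0 0 0 0 0; -15 0 0 0 0 0 0; -15 0 -20 0 0 0 0; -15 0 -50 0 0 0 0; -15 0 -65 0 0 0 0; -10 10 -65 0 0 0 0; 5 30 -65 0 0 0 0; 20 44 -65 0 0 0 0; 26 50 -65 0 0 0 0; 26 50 -65 0 0 0 0; 26 50 -50 0 0 0 0; 26 50 -20 0 0 0 0; 26 50 0 0 0 0 0; 26 50 0 0 0 0 0; 26 46 0 0 0 0 0; 26 42 0 0 0 0 0; 26 38 0 0 0 0 0; 26 34 0 0 0 0 0; 26 30 0 0 0 0 0; 26 30 0 0 0 0 0"}}

```text
time: 7.4
ee_pos: [0.4917, -0.013, 0.1112]
tcp_rot: [-180.0, -0.1, 3.1]
wrist_force: [-0.7, -1.8, 5.8]
opening: -0.0001
grasp_force: 2.6
```

>>> {"fn": "carry_out", "kwargs": {"moves": "0 -3 0 0 0 0 0; 0 -6 0 0 0 0 0; 0 -9 0 0 0 0 0; 0 -12 0 0 0 0 0; 0 -15 0 0 0 0 0; 0 -15 0 0 0 0 0"}}

```text
time: 8.0
ee_pos: [0.4908, 0.0019, 0.1112]
tcp_rot: [-180.0, -0.1, 3.1]
wrist_force: [0.1, -2.5, 5.7]
opening: 0.0
grasp_force: 2.6
```

There is an unexpected 5.7 N upward force, so a wider part of the finger may be resting on the top of the grip. I'll raise a little and look.

>>> {"fn": "carry_out", "kwargs": {"moves": "0 0 -4 0 0 0 0; 0 0 -8 0 0 0 0; 0 0 -8 0 0 0 0"}}

```text
time: 8.3
ee_pos: [0.4906, 0.0016, 0.1189]
tcp_rot: [-180.0, -0.0, 3.1]
wrist_force: [0.7, 0.1, 0.0]
opening: 0.0003
grasp_force: 0.0
```

```bash
python3 - <<'E'
from h import *
b=snap('scene','scene3.png')['img']
cv2.imwrite('pics/e.png',cv2.resize(b[130:290,240:400,::-1],None,fx=3.7,fy=3.7,interpolation=cv2.INTER_CUBIC))
E
```

```text
(no output)
```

View pics/e.png

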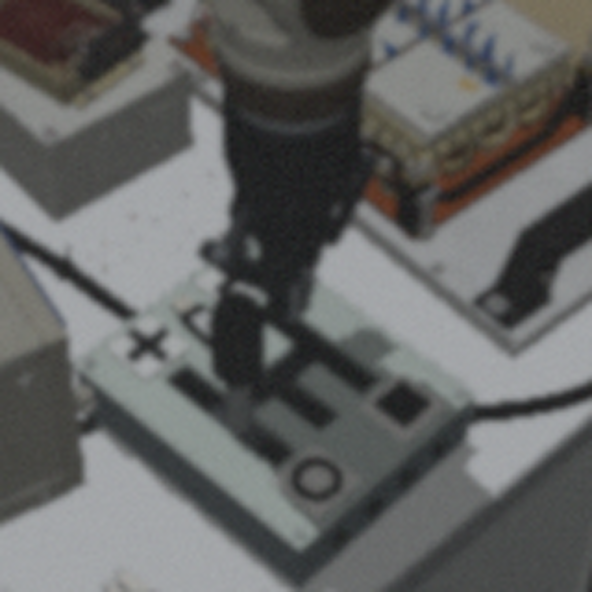

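```bash
python3 - <<'E'
from h import *
y=np.radians(3.1);M=np.array([[np.cos(y),-np.sin(y)],[np.sin(y),np.cos(y)]]);t=np.array([.488,.0165])
k=lambda p:(np.array([p],float)+.5)/3.7-.5+[240,130]
for p,z in(((240,332),.11),((240,292),.14),((238,380),.08),((238,405),.055)): print(z,((ray('scene3.png',k(p),z)[0,:2]-t)@M).round(4))
print((np.array(bot.get_obs()['ee_pos'][:2])-t)@M)
E
```

```text
0.11 [0.0042 0.0244]
0.14 [0.0073 0.0208]
0.08 [-0.0031  0.0338]
0.055 [-0.0025  0.0336]
[ 0.00166614 -0.01507631]
```

The lever is at about y=+0.027 in the passage, and the finger's flared upper part was pushing it. I'll raise so that only the slim fingertips engage, then keep going left.

>>> {"fn": "carry_out", "kwargs": {"moves": "0 3 0 0 0 0 0; 0 3 -8 0 0 0 0; 0 3 -16 0 0 0 0; 0 0 -16 0 0 0 0; 0 -3 -16 0 0 0 0; 0 -6 -16 0 0 0 0; 0 -9 -16 0 0 0 0; 0 -12 -16 0 0 0 0; 0 -14 -16 0 0 0 0; 0 -14 -16 0 0 0 0"}}

```text
time: 9.35
ee_pos: [0.4895, 0.0155, 0.1342]
tcp_rot: [180.0, 0.0, 3.1]
wrist_force: [-0.9, -1.7, -1.2]
opening: 0.0002
grasp_force: 0.6
```

>>> {"fn": "carry_out", "kwargs": {"moves": "0 -2 0 0 0 0 0; 0 -4 0 0 0 0 0; 0 -5 0 0 0 0 0; 0 -5 0 0 0 0 0"}}

```text
time: 9.75
ee_pos: [0.4893, 0.0204, 0.1342]
tcp_rot: [180.0, 0.0, 3.1]
wrist_force: [0.5, -2.1, -0.5]
opening: 0.0002
grasp_force: 1.1
```

>>> {"fn": "carry_out", "kwargs": {"moves": "0 -1 0 0 0 0 0; 0 -2 0 0 0 0 0; 0 -3 0 0 0 0 0; 0 -3.5 0 0 0 0 0; 0 -3.5 0 0 0 0 0"}}

```text
time: 10.25
ee_pos: [0.4891, 0.0239, 0.1342]
tcp_rot: [-180.0, 0.0, 3.1]
wrist_force: [-0.9, -3.1, -1.4]
opening: -0.0003
grasp_force: 1.1
```

>>> {"fn": "carry_out", "kwargs": {"moves": "0 -0.5 0 0 0 0 0; 0 -1 0 0 0 0 0; 0 -1 0 0 0 0 0"}}

```text
time: 10.55
ee_pos: [0.4891, 0.0249, 0.1343]
tcp_rot: [-180.0, 0.0, 3.1]
wrist_force: [-0.9, -1.8, -2.0]
opening: -0.0001
grasp_force: 1.2
```

>>> {"fn": "carry_out", "kwargs": {"moves": "0 -0.5 0 0 0 0 0; 0 -1 0 0 0 0 0; 0 -1 0 0 0 0 0"}}

```text
time: 10.85
ee_pos: [0.489, 0.0259, 0.1343]
tcp_rot: [-180.0, 0.0, 3.1]
wrist_force: [-0.7, -2.2, -1.4]
opening: 0.0002
grasp_force: 1.2
```

>>> {"fn": "carry_out", "kwargs": {"moves": "0 -0.5 0 0 0 0 0; 0 -1 0 0 0 0 0; 0 -1 0 0 0 0 0"}}

```text
time: 11.15
ee_pos: [0.489, 0.0266, 0.1343]
tcp_rot: [-180.0, 0.0, 3.1]
wrist_force: [0.3, -2.5, -2.0]
opening: 0.0001
grasp_force: 1.2
```

>>> {"fn": "carry_out", "kwargs": {"moves": "0 -0.5 0 0 0 0 0; 0 -1 0 0 0 0 0; 0 -1 0 0 0 0 0"}}

```text
time: 11.45
ee_pos: [0.489, 0.0271, 0.1343]
tcp_rot: [-180.0, -0.0, 3.1]
wrist_force: [0.4, -2.1, -2.2]
opening: -0.0001
grasp_force: 1.2
```

>>> {"fn": "carry_out", "kwargs": {"moves": "0 -0.5 0 0 0 0 0; 0 -1 0 0 0 0 0; 0 -1 0 0 0 0 0"}}

```text
time: 11.75
ee_pos: [0.489, 0.0274, 0.1343]
tcp_rot: [-180.0, 0.0, 3.2]
wrist_force: [1.0, -3.2, -1.0]
opening: -0.0001
grasp_force: 1.6
```

>>> {"fn": "carry_out", "kwargs": {"moves": "0 5 0 0 0 0 0; 0 15 0 0 0 0 0; 0 15 -20 0 0 0 0; 0 15 -45 0 0 0 0; 0 30 -50 0 0 0 0; 0 50 -50 0 0 0 0; 0 60 -50 0 0 0 0; 0 60 -50 0 0 0 0"}}

```text
time: 12.55
ee_pos: [0.4923, -0.0336, 0.1841]
tcp_rot: [-179.9, 0.0, 3.1]
wrist_force: [0.5, 0.2, -0.0]
opening: 0.0002
grasp_force: 0.0
```

```bash
python3 - <<'E'
from h import *
b=snap('scene','scene4.png')['img']
cv2.imwrite('pics/f.png',cv2.resize(b[170:290,250:370,::-1],None,fx=5,fy=5,interpolation=cv2.INTER_CUBIC))
E
```

```text
(no output)
```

View pics/f.png

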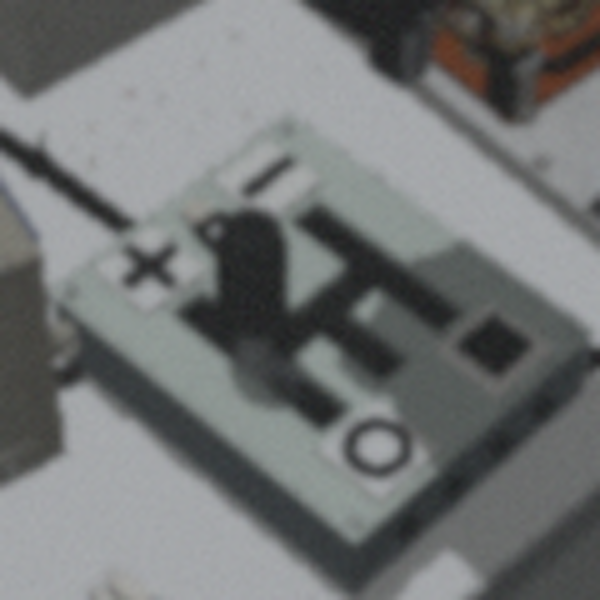

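```bash
python3 - <<'E'
from h import *
y=np.radians(3.1);M=np.array([[np.cos(y),-np.sin(y)],[np.sin(y),np.cos(y)]]);t=np.array([.488,.0165])
k=lambda p:(np.array([p],float)+.5)/5-.5+[250,170]
for p,z in(((252,272),.11),((252,240),.125),((380,445),.054)): print(z,((ray('scene4.png',k(p),z)[0,:2]-t)@M).round(4))
c=np.load('pics/scene4.png.npz')
r=R.from_euler('xyz',c['orientation'],degrees=True)
for yy in(.030,.035,.04):
  for x in (-.002,.002):
    P=[np.r_[M@[x,yy]+t,z] for z in(.08,.11,.14)]
    q=r.inv().apply(np.array(P)-c['position']);q=q*[1,-1,-1]
    uv=cv2.projectPoints(q,np.zeros(3),np.zeros(3),c['mtx'],np.array([c['k1'].item(),0,0,0]))[0].reshape(-1,2)
    print(x,yy,((uv+.5-[250,170])*5-.5).round().tolist())
E
```

```text
0.11 [0.002  0.0402]
0.125 [0.0055 0.0364]
0.054 [-0.0725  0.0379]
-0.002 0.03 [[276.0, 307.0], [276.0, 264.0], [275.0, 218.0]]
0.002 0.03 [[270.0, 302.0], [269.0, 259.0], [268.0, 213.0]]
-0.002 0.035 [[268.0, 314.0], [267.0, 270.0], [266.0, 225.0]]
0.002 0.035 [[262.0, 309.0], [261.0, 265.0], [260.0, 220.0]]
-0.002 0.04 [[260.0, 320.0], [259.0, 277.0], [258.0, 231.0]]
0.002 0.04 [[254.0, 315.0], [252.0, 272.0], [251.0, 226.0]]
```

The lever is at about (+0.002, +0.040), at the left end of the passage and in line with the ring slot. Next I go over to its far side.

>>> {"fn": "carry_out", "kwargs": {"moves": "10 0 0 0 0 0 0; 30 0 0 0 0 0 0; 44 -10 0 0 0 0 0; 46 -30 0 0 0 0 0; 46 -55 0 0 0 0 0; 46 -75 0 0 0 0 0; 46 -86 0 0 0 0 0; 46 -86 0 0 0 0 0; 46 -86 15 0 0 0 0; 46 -86 40 0 0 0 0; 46 -86 60 0 0 0 0; 46 -86 69 0 0 0 0; 46 -86 69 0 0 0 0"}}

```text
time: 13.9
ee_pos: [0.5336, 0.0422, 0.1135]
tcp_rot: [-179.4, 0.2, 4.3]
wrist_force: [0.0, -0.8, 0.2]
opening: -0.0004
grasp_force: 0.0
```

>>> {"fn": "carry_out", "kwargs": {"moves": "-3 0 0 0 0 0 0; -6 0 0 0 0 0 0; -10 0 0 0 0 0 0; -14 0 0 0 0 0 0; -18 0 0 0 0 0 0; -22 0 0 0 0 0 0; -26 0 0 0 0 0 0; -30 0 0 0 0 0 0; -34 0 0 0 0 0 0; -34 0 0 0 0 0 0"}}

```text
time: 14.9
ee_pos: [0.5001, 0.0402, 0.1155]
tcp_rot: [-179.4, 0.0, 4.3]
wrist_force: [2.0, -0.4, 1.1]
opening: -0.0001
grasp_force: 0.0
```

The tool ended 13 mm short in y and 1.2° off in yaw. I'll check the joints before going on.

```bash
python3 - <<'E'
from h import *
o=bot.get_obs();print(*[(k,np.round(o[k],2).tolist()) for k in('q','joint_efforts','torque','wrist_force')])
b=snap('scene','scene5.png')['img']
cv2.imwrite('pics/g.png',cv2.resize(b[90:290,200:400,::-1],None,fx=3,fy=3,interpolation=cv2.INTER_CUBIC))
E
```

```text
('q', [4.26, -2.14, -11.87, 80.28, 0.61, 179.94]) ('joint_efforts', [0.34, -44.07, 45.22, 0.67, 0.18, -0.01]) ('torque', [-0.07, -0.27, -0.0]) ('wrist_force', [2.01, -0.38, 1.05])
```

View pics/g.png

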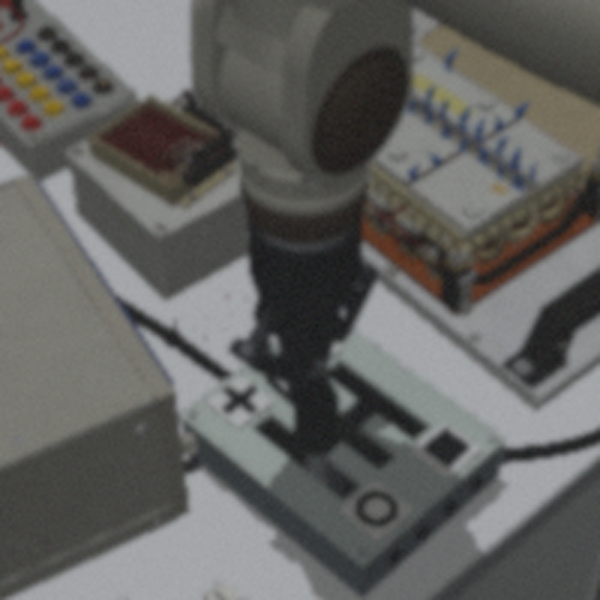

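Joint 6 is at its +180° limit, so the tool needs more yaw here. I'll back off, turn the tool 8° about its z axis and recheck.

>>> {"fn": "carry_out", "kwargs": {"moves": "4 0 0 0 0 0 0; 12 0 0 0 0 0 0; 20 0 0 0 0 0 0; 26 0 0 0 0 0 0; 26 0 0 0 0 -4 0; 26 0 0 0 0 -8 0; 26 0 0 0 0 -8 0; 26 0 0 0 0 -8 0"}}

```text
time: 15.75
ee_pos: [0.5266, 0.0422, 0.1151]
tcp_rot: [-179.4, -0.1, 12.2]
wrist_force: [-1.1, 0.8, -0.1]
opening: 0.0003
grasp_force: 0.0
```

>>> {"fn": "carry_out", "kwargs": {"moves": "1 -5 0 0 0 0 0; 2 -10 0 0 0 0 0; 2 -14 0 0 0 0 0; 2 -14 0 0 0 0 0; -2 -14.6 0 0 0 0 0; -6 -15.3 0 0 0 0 0; -10 -15.9 0 0 0 0 0; -13.8 -16.5 0 0 0 0 0; -17.7 -17.2 0 0 0 0 0; -21.7 -17.8 0 0 0 0 0; -25.6 -18.4 0 0 0 0 0; -29.6 -19.1 0 0 0 0 0; -33.5 -19.7 0 0 0 0 0; -37.5 -20.3 0 0 0 0 0; -41.4 -21 0 0 0 0 0; -41.4 -21 0 0 0 0 0"}}

```text
time: 17.35
ee_pos: [0.481, 0.0539, 0.1156]
tcp_rot: [-179.4, -0.1, 12.3]
wrist_force: [1.7, -0.4, 0.1]
opening: 0.0001
grasp_force: 0.0
```

>>> {"fn": "carry_out", "kwargs": {"moves": "-2 -0.3 0 0 0 0 0; -4 -0.6 0 0 0 0 0; -6 -1 0 0 0 0 0; -6 -1 0 0 0 0 0"}}

```text
time: 17.75
ee_pos: [0.4752, 0.0536, 0.1155]
tcp_rot: [-179.4, -0.1, 12.3]
wrist_force: [2.4, 0.3, -0.6]
opening: -0.0001
grasp_force: 0.0
```

>>> {"fn": "carry_out", "kwargs": {"moves": "-0.5 -0.1 0 0 0 0 0; -1 -0.2 0 0 0 0 0; -1 -0.2 0 0 0 0 0"}}

```text
time: 18.05
ee_pos: [0.4746, 0.0536, 0.1155]
tcp_rot: [-179.4, -0.1, 12.3]
wrist_force: [4.0, 1.2, -1.2]
opening: 0.0003
grasp_force: 0.0
```

>>> {"fn": "carry_out", "kwargs": {"moves": "-0.5 -0.1 0 0 0 0 0; -1 -0.2 0 0 0 0 0; -1 -0.2 0 0 0 0 0"}}

```text
time: 18.35
ee_pos: [0.4741, 0.0536, 0.1156]
tcp_rot: [-179.4, -0.2, 12.3]
wrist_force: [6.9, 0.5, -2.1]
opening: 0.0002
grasp_force: 0.0
```

The force is rising at about the expected stop position. One more nudge, then I back off, lift clear and check.

>>> {"fn": "carry_out", "kwargs": {"moves": "-1 -0.2 0 0 0 0 0; -1 -0.2 0 0 0 0 0; 3 0.5 0 0 0 0 0; 10 1.5 0 0 0 0 0; 20 3 0 0 0 0 0; 20 3 -20 0 0 0 0; 20 3 -60 0 0 0 0; 20 8 -100 0 0 0 0; 25 40 -120 0 0 0 0; 30 80 -120 0 0 0 0; 30 110 -120 0 0 0 0; 30 120 -120 0 0 0 0; 30 120 -120 0 0 0 0"}}

```text
time: 19.65
ee_pos: [0.5287, -0.0596, 0.2336]
tcp_rot: [-179.4, -0.0, 12.2]
wrist_force: [0.3, 0.8, -0.3]
opening: -0.0003
grasp_force: 0.0
```

```bash
python3 - <<'E'
from h import *
b=snap('scene','scene6.png')['img']
cv2.imwrite('pics/i.png',cv2.resize(b[170:290,250:370,::-1],None,fx=5,fy=5,interpolation=cv2.INTER_CUBIC))
y=np.radians(3.1);M=np.array([[np.cos(y),-np.sin(y)],[np.sin(y),np.cos(y)]]);t=np.array([.488,.0165])
c=np.load('pics/scene6.png.npz')
r=R.from_euler('xyz',c['orientation'],degrees=True)
for x in (-.04,-.036,-.032):
    P=[np.r_[M@[x,.038]+t,z] for z in(.08,.11,.14)]
    q=r.inv().apply(np.array(P)-c['position'])*[1,-1,-1]
    uv=cv2.projectPoints(q,np.zeros(3),np.zeros(3),c['mtx'],np.array([c['k1'].item(),0,0,0]))[0].reshape(-1,2)
    print(x,((uv+.5-[250,170])*5-.5).round().tolist())
E
```

```text
-0.04 [[326.0, 366.0], [326.0, 323.0], [327.0, 278.0]]
-0.036 [[319.0, 361.0], [320.0, 318.0], [320.0, 273.0]]
-0.032 [[313.0, 356.0], [313.0, 313.0], [313.0, 268.0]]
```

View pics/i.png

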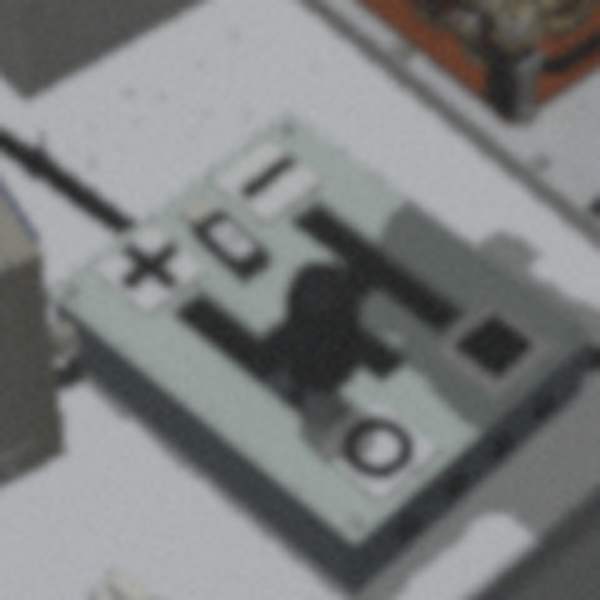

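The grip is centred at about (326,325) in the crop, which matches the projection for the lever home at -0.040 in the ring slot. The memory stick hasn't moved and the fingers are clear.

```bash
python3 -c "
from workcell import bot
print(bot.job_done())"
```

```text
the job is handed in; nothing more can be done
None
```

I pushed the lever out of park, along the passage and home to the end of the ring-marked slot. The last picture shows it there with the fingers clear, and the job is handed in (no verdict was returned).

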